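# Hold a sprung test-box lid just below its balance point

## Robot

A 7-joint arm with a two-finger parallel gripper is mounted at the origin on the work surface. World frame = base frame: x ahead of the robot, y to its left, z up, the work surface at z = 0. Lengths are in m, angles in rad, forces in N, time in s.
With the tool pointing down it reaches from about 0.425 to 0.925 m from the base axis. Payload 6.8 kg.
Tool frame: the origin (TCP) lies midway between the tips of the shut fingers; the grasp point (between the pads) lies 19 mm behind it; z points along the fingers, y is the line along which they close (so a half turn about z gives the same grasp; the last joint's range is limited). The gripper opens to 85 mm and grips with 20 to 120 N. Pads are 22 mm wide; open, the fingers measure 114 mm over their backs; the gripper's body (76 mm by 85 mm) begins 54 mm behind the grasp point. The pads swing forward as they close: fully open they stand 13 mm farther back than shut.
Start: joints at [1.024, 0.477, 0.022, 1.555, -0.011, 1.109, -0.083], TCP at [0.287, -0.611, 0.196] pointing down, gripper open.
Joint ranges: [-2.96, 2.96], [-0.34, 2.1], [-1.41, 1.46], [0.24, 2.44], [-1.37, 4.51], [0.17, 1.92], [-2.96, 2.96]. Speed limits (rad/s): [2.39, 2.39, 3.14, 3.14, 3.14, 3.14, 3.14].

## Interface

Orientations are given as a unit quaternion [w, x, y, z].
In Python, from station import * gives the robot as it stands.
- The arm moves only by the shell command python3 -m creep 'ROWS' [FORCE]. ROWS is JSON, a list of rows, each a list of 7 numbers: the gripper command: -1 is shut, 1 is fully open, values between are in proportion, then the shift along the world's x, y, z in mm, then the turn, a rotation vector about the world's x, y, z in rad. A call has 1 to 5 rows; each row shifts and turns the commanded pose from where the row before left it; what a row does not reach is not made up. A row lasts 1/8 s, in which the tool goes at most 62.5 mm and 10.7 degrees, less where a joint would pass 70% of its speed; a pose out of reach is approached as far as the arm can. A call is refused whole if a number of a shift passes 62.5 or a number of a turn 0.188, either way. A call with a gripper value outside its range is refused whole. The fingers move at their own pace and stop on an object; FORCE is the grip in N (left out, the last holds). Time passes only in rows, so rows that do not move let the fingers close. It gives the time, the measured TCP pose, the force, the opening and the grip force at its end, in the units of the state.
- get_obs(): the state, without advancing time (a new reading comes with each control period).
- read_camera(name): name is "side" or "top"; returns (picture, depth): 400x640x3 uint8, red, green, blue; 400x640 float32, m along the optical axis (not along the pixel's ray), 0 where there is no reading.
- camera_params(name): a dict with "intrinsics" (3x3 intrinsics, pixels), "cam_to_world" (4x4, takes a point from camera to world coordinates). Camera axes: x right, y up, looking along -z (the intrinsics and any distortion apply to the point x, -y, -z); pixel columns grow to the right and rows downward; lengths in m; the calibration is good to about 2 mm. A picture is of the moment at which its call begins. camera_params takes no time and is no camera call.
- hand_in(): hands the job in; it is judged then, once.
The state is a dict: "t": time; "q": joint angles; "joint_vel": joint speeds; "joint_torque": joint torques, N m; "eef_pos": TCP position; "tool_rot": TCP orientation; "contact_force": force on the tool from outside, world axes, zero at the start; "torque": the same for the moment, N m; "gripper_width": opening from 0.0 (shut) to 1.0 (fully open); "grasp_force": force on a finger pad.
Only numpy, scipy, OpenCV 4.12 (cv2) and the standard library are available. Lean on these libraries where they do the work, as an engineer would, in place of code of your own. Each camera call takes 0.05 s, during which the arm holds its last target. There are 200 camera calls.

## Task

Slide the red catch of the bench test box fully back so that it frees the blue lid, then take its yellow bar and raise the lid past its balance point (into the red part of the scale), without letting it fly open. Then ease it back and finish while still holding it, steady in the green part of the scale just below the balance point, so that the technician can fit its prop. Leave the other things on the bench alone.

Things in the scene. Friction and masses are not known exactly. Their poses are not given: they have to be found in the camera images.
- case: Grey bench test box, fixed, place and yaw vary. Origin on the bench under the lid. Its x axis runs from the lid's front edge to the hinge (away from the robot), y left, z up. Chamber with lid: y -135 to +135 mm, front face x -80, back x +138. Right of it a flat side deck, y -135 to -270, top 92.5 above the bench, carries the catch.
- scale (a point): Upright quadrant scale about the hinge, on the box's left wall beside the lid: white below 0.62 rad, green 0.62 to 0.83, red above, ending at 1.34. 10 mm thick, at box y 141, radius 129 to 151 mm from the hinge line. A yellow mark on the lid's left edge moves along it. This point: middle of the green band.
- lid_hinge (a point): Middle of the lid's hinge line, which runs along the box's y axis, at box x +120, z 88 mm. The lid opens upward and away from the robot.
- handle_mid (a point): Middle of the lid's yellow round bar: 12 mm thick, 130 long along box y, on two 10 mm arms at its ends, 60 in front of the lid's edge, only bench below. 260 from the hinge line: box x = 120 - 260 cos(lid_angle), z = 88 + 260 sin(lid_angle) mm. Pinch from above, fingers closing along box x; it turns in a moderate grip (20 N), so the gripper may stay upright.
- lid: The lid with its bar and arms. Origin on the hinge line at its middle, x axis from the bar to the hinge, y along the hinge, z out of the top face.
- lid_angle (a joint): Lid angle, rad: 0 shut (level), grows as the front rises, stop 1.35. Blue frame, clear window, 200 mm from hinge to front, 260 wide, 8 thick, 1.6 kg, sprung. Balance at 0.85: below it falls shut, above it springs open; the bar takes under 3 N. Past balance means 0.92 or more; never beyond 1.2. Hold it in the green, 0.62 to 0.83.
- catch (a joint): Travel of the catch in m: 0 fully over the lid, 0.050 fully back (clear of the lid from 0.028). Slides along the box's -y (right, away from the lid); friction about 1.5 N, stays where it is left. Starts at 0 to 0.008. While it covers the lid it holds it down.
- catch_knob (a point): Middle of the catch's red knob: upright cylinder 20 mm across, 42 tall, top 20 above this point, the steel tongue (26 wide) it stands on 22 below. At box x -50, y -185 - 1000 catch, z 124.5 mm. The tongue runs under a low steel staple (top 111 above the bench) at box y -143. Room for fingers on the knob's -x and +x sides.
- reel: solder reel, 48 mm across, 42 mm high, standing on the rear of the test box's side deck; bystander, origin at the centre of its underside
- meter: yellow handheld multimeter lying on its back, 180 x 85 x 44 mm; bystander, origin at the centre of its underside
- can: red spray can, 60 mm across, 170 mm high; bystander, origin at the centre of its underside
- mug: blue mug, 80 mm across, 90 mm high; bystander, origin at the centre of its underside
- heatsink: finned aluminium heat sink, 90 x 60 x 30 mm; bystander, origin at the centre of its underside
- driver: red screwdriver, 200 mm long, lying on the bench; bystander, origin on its underside
- tray: black parts tray, 140 x 100 x 30 mm; bystander, origin at the centre of its underside

How it is judged:
On the way, in this order (a step that is already met when the one before it is completed fails the run):
1. the catch is slid fully back (at least 42 mm) with the lid still shut (value of joint catch above 0.042 m and value of joint lid_angle below 0.1 rad), for 0.1 s.
2. the lid is raised past its balance point (0.92 rad or more) (value of joint lid_angle above 0.92 rad), for 0.1 s.
At the end, for the whole second after the job is handed in: The robot's fingers bear on the lid or its bar and keep the lid steady (under 0.1 rad/s) between 0.62 and 0.83 rad, just below the balance point at 0.85, after it has been raised past it; the catch is still back (over 38 mm) (value of joint lid_angle between 0.62 and 0.83 rad and velocity of joint lid_angle between -0.1 and 0.1 rad/s and contact force between lid and the fingers above 0.15 N and value of joint catch above 0.038 m); the arm keeps its last pose, push and grip.
It fails at once if the lid flies open (beyond 1.2 rad) (value of joint lid_angle above 1.2 rad).
It fails at once if another thing on the bench is moved by more than 30 mm (distance of any of reel, meter, can, mug, heatsink, driver, tray from where it was at the start of the episode above 0.03 m).
It also fails if it takes over 64 s, if anything falls off the work surface, if the arm or the gripper's body presses on something with over 40 N, if the wrist force passes 120 N, or if a joint passes its speed limit or range.

## Working session

There is one attempt and no reset: what is moved stays moved. The work goes in short steps, Python scripts to look and compute and a shell command to move; the robot and the scene stay as the last step left them, time stands still between calls to the robot, and variables do not carry over. Pictures are saved under pics/ and viewed, at most 10 in all, crops included, and the job is handed in when it is done.

```bash
mkdir -p pics; cat > h.py <<'E'
from station import *
import numpy as np, cv2
def pts(n):
    im,d=read_camera(n); p=camera_params(n); K=np.array(p["intrinsics"]); T=np.array(p["cam_to_world"])
    v,u=np.mgrid[:400,:640]
    c=np.stack([(u-K[0,2])/K[0,0]*d,-(v-K[1,2])/K[1,1]*d,-d,np.ones_like(d)],-1)
    return im,d,(c@T.T)[...,:3]
E
python3 - <<'E'
from h import *
o=get_obs();print(o)
for n in("top","side"):
    im,d,P=pts(n); cv2.imwrite(f"pics/{n}0.png",im[...,::-1]); np.savez(f"{n}0.npz",im=im,d=d,P=P); p=camera_params(n); print(n,p, (d>0).mean())
E
```

```text
{'t': 0.0, 'q': array([ 1.02389098,  0.47782071,  0.02231792,  1.55643617, -0.01147681,
        1.10930028, -0.08306228]), 'joint_vel': array([-0.00137137,  0.0003426 ,  0.00269577, -0.00056325,  0.00018524,
        0.00116645, -0.00043463]), 'joint_torque': array([-1.01455626e-03, -5.96454477e+01,  1.60795771e+00, -2.81199807e+01,
        1.25427192e-02,  9.27262532e-03,  1.21506559e-05]), 'eef_pos': array([ 0.28649169, -0.61046741,  0.19541799]), 'tool_rot': array([-8.77244685e-04,  9.76017510e-01,  2.17690094e-01, -2.71350913e-04]), 'contact_force': array([-0.4920125 , -0.16705545,  0.35209269]), 'torque': array([ 0.04021289,  0.00201455, -0.02422421]), 'grasp_force': 0.0, 'gripper_width': 0.9961096990870405}
top {'intrinsics': array([[395.84108293,   0.        , 324.04787431],
       [  0.        , 395.84108293, 200.82928572],
       [  0.        ,   0.        ,   1.        ]]), 'cam_to_world': array([[-0.02049277,  0.98718449, -0.1582619 ,  0.38135397],
       [-0.99971839, -0.02212745, -0.00857366, -0.01557318],
       [-0.01196571,  0.15804164,  0.98735995,  1.23829259],
       [ 0.        ,  0.        ,  0.        ,  1.        ]])} 0.996296875
side {'intrinsics': array([[407.12649276,   0.        , 316.96811605],
       [  0.        , 407.12649276, 197.70484286],
       [  0.        ,   0.        ,   1.        ]]), 'cam_to_world': array([[-0.92470633,  0.20463145, -0.32100495,  0.13554143],
       [-0.38030229, -0.45895651,  0.80295024,  1.12983012],
       [ 0.01698156,  0.86457208,  0.5022218 ,  0.85302495],
       [ 0.        ,  0.        ,  0.        ,  1.        ]])} 0.99583984375
```

View pics/top0.png

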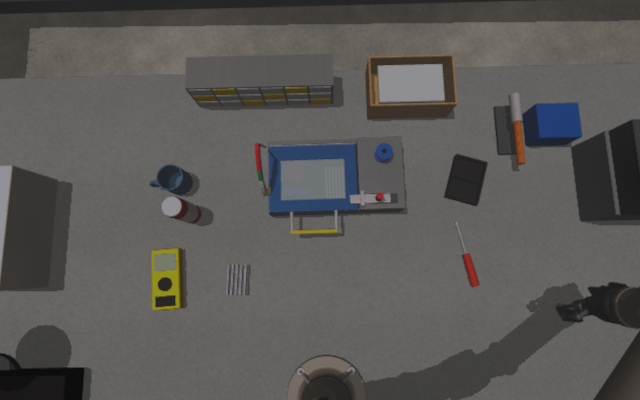

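View pics/side0.png

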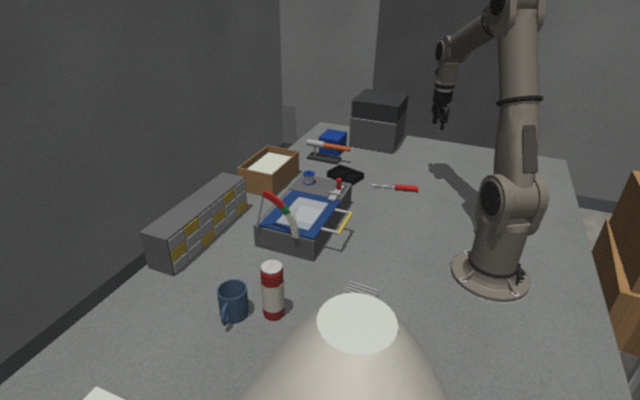

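The top view shows the box with the blue lid around (313,180), the yellow bar at (291–340, 231), the red knob at (380,197), the scale at (262,170) and the reel at (384,152). The gripper is at (580,305), clear of everything. The side view agrees.

```bash
python3 - <<'E'
from h import *
z=np.load("top0.npz"); im,P=z["im"],z["P"]; hsv=cv2.cvtColor(im,cv2.COLOR_RGB2HSV)
H,S,V=[hsv[...,i].astype(int) for i in range(3)]
v,u=np.mgrid[:400,:640]
R=lambda a,b,c,d:(u>a)&(u<b)&(v>c)&(v<d)
p=camera_params("top");K=np.array(p["intrinsics"]);T=np.array(p["cam_to_world"])
def ray(u,v,zz):
    d=T[:3,:3]@np.array([(u-K[0,2])/K[0,0],-(v-K[1,2])/K[1,1],-1]);c=T[:3,3];return c+d*(zz-c[2])/d[2]
bar=R(280,350,220,240)&(H>20)&(H<35)&(S>120)
knob=R(365,395,185,210)&((H<8)|(H>172))&(S>120)
lid=R(262,362,138,218)&(H>100)&(H<125)&(S>120)
for n,m,zz in(("bar",bar,.094),("knob",knob,.144),("lid",lid,.092)):
    c=np.argwhere(m)[:,::-1].astype(np.float32); r=cv2.minAreaRect(c)
    print(n,len(c),c.min(0),c.max(0),P[m].mean(0).round(4),np.median(P[m],0).round(4))
    b=np.array([ray(*q,zz)[:2] for q in cv2.boxPoints(r)]); print(b.round(4).tolist(), b.mean(0).round(4))
    if n!="knob":
        vx=cv2.fitLine(np.array([ray(*q,zz)[:2] for q in c],np.float32),cv2.DIST_L2,0,.01,.01).ravel(); print("line",vx)
k=P[knob];kt=k[k[:,2]>.135];print("knobtop",kt.mean(0),len(kt),k[:,2].max())
z=np.load("side0.npz"); im,P=z["im"],z["P"]; hsv=cv2.cvtColor(im,cv2.COLOR_RGB2HSV)
H,S,V=[hsv[...,i].astype(int) for i in range(3)]
m=R(330,345,175,200)&((H<8)|(H>172))&(S>120);print("side knob",P[m].mean(0),P[m].min(0),P[m].max(0))
m=R(325,360,205,240)&(H>18)&(H<35)&(S>120);q=P[m];print("side bar",q.mean(0),q.min(0),q.max(0))
print(cv2.fitLine(q[:,:2].astype(np.float32),cv2.DIST_HUBER,0,.01,.01).ravel())
E
```

```text
bar 185 [290. 229.] [337. 233.] [0.4766 0.0256 0.0925] [0.4772 0.0253 0.0917]
[[0.4843, 0.0947], [0.4814, -0.0414], [0.4698, -0.0411], [0.4727, 0.0948]] [0.4771 0.0267]
line [ 0.00938779 -0.99995595  0.47646496  0.02566739]
knob 40 [376. 192.] [382. 199.] [ 0.5683 -0.1615  0.1409] [ 0.568  -0.161   0.1423]
[[0.5673, -0.149], [0.5812, -0.1636], [0.5695, -0.1743], [0.5557, -0.1597]] [ 0.5684 -0.1617]
lid 2756 [269. 145.] [357. 211.] [0.6389 0.0229 0.0946] [0.6504 0.0212 0.0909]
[[0.7329, 0.1595], [0.7353, -0.1023], [0.5386, -0.1019], [0.5359, 0.153]] [0.6357 0.0271]
line [ 0.13077869 -0.99141157  0.6394871   0.02288936]
knobtop [ 0.56908229 -0.1621016   0.14286509] 34 0.14707918074563398
side knob [ 0.58114833 -0.21030839  0.10868192] [ 0.55817259 -0.41421287  0.00711014] [ 0.66249765 -0.14949594  0.14964841]
side bar [0.47453071 0.02707991 0.09065881] [ 4.69907920e-01 -9.46129955e-02  1.29349549e-04] [0.50941676 0.09092333 0.09922868]
[ 0.01992316 -0.9998015   0.4733449   0.0263643 ]
```

```bash
python3 -m creep '[[1,28,45,10,0,0,0.115],[1,28,45,10,0,0,0.115],[1,28,45,10,0,0,0.115],[1,28,45,10,0,0,0.115],[1,28,45,0,0,0,0.115]]' 20
python3 -m creep '[[1,28,45,0,0,0,0.115],[1,28,45,0,0,0,0.115],[1,28,45,0,0,0,0.115],[1,28,45,0,0,0,0.115],[1,28,45,0,0,0,0.115]]'
python3 -m creep '[[0.5,0,0,0,0,0,0]]'
```

```text
t: 0.72
eef_pos: [0.4278, -0.3847, 0.2371]
tool_rot: [0.001, 0.873, 0.487, 0.0]
contact_force: [1.6, 0.6, -1.0]
gripper_width: 1.001
grasp_force: 0.0
t: 1.35
eef_pos: [0.5672, -0.1596, 0.2361]
tool_rot: [-0.0, 0.699, 0.715, -0.0]
contact_force: [1.4, -0.0, 0.6]
gripper_width: 0.999
grasp_force: 0.0
t: 1.48
eef_pos: [0.5686, -0.1552, 0.2362]
tool_rot: [-0.001, 0.697, 0.717, 0.001]
contact_force: [-0.7, -0.6, 0.4]
gripper_width: 0.817
grasp_force: 0.0
```

```bash
python3 -m creep '[[0.3,0,-5,-30,0,0,-0.015],[0.3,0,0,-35,0,0,0],[0.3,0,0,-35,0,0,0],[0.3,0,0,-22,0,0,0],[0.3,0,0,0,0,0,0]]'
python3 - <<'E'
from h import *
print(get_obs()["eef_pos"])
im,d,P=pts("top"); cv2.imwrite("pics/t1.png",cv2.resize(im[120:260,240:440,::-1],None,fx=4,fy=4,interpolation=2))
E
```

```text
t: 2.1
eef_pos: [0.5647, -0.1667, 0.1124]
tool_rot: [-0.002, 0.707, 0.708, -0.001]
contact_force: [0.1, -0.4, 0.9]
gripper_width: 0.654
grasp_force: 0.0
[ 0.56465091 -0.16674935  0.11244563]
```

View pics/t1.png

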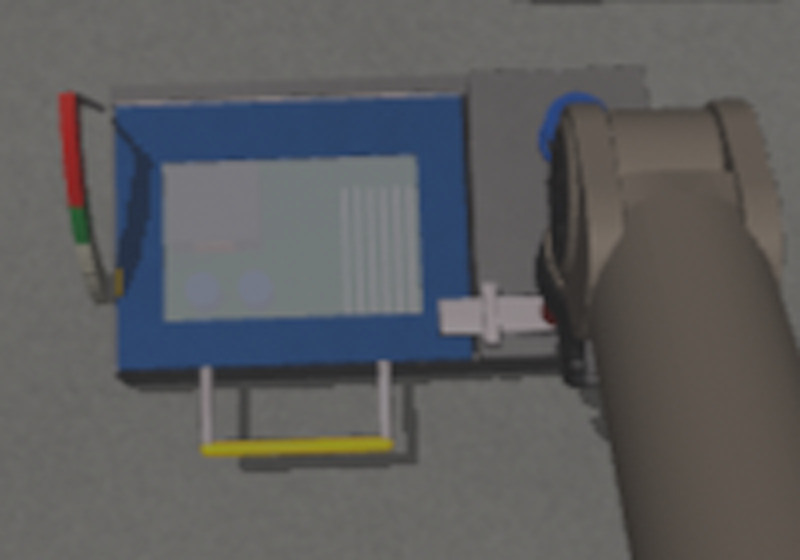

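The gripper straddles the knob at about (550,315) in the crop without contact. The box yaw is small and the bar is at (205–392, 447).

```bash
python3 -m creep '[[-1,4,4,0,0,0,0],[-1,0,0,0,0,0,0],[-1,0,0,0,0,0,0],[-1,0,0,0,0,0,0]]' 25
python3 -m creep '[[-1,0,-12,0,0,0,0],[-1,0.5,-12,0,0,0,0],[-1,0,-12,0,0,0,0],[-1,0,-10,0,0,0,0],[-1,0,0,0,0,0,0]]'
```

```text
t: 2.65
eef_pos: [0.5709, -0.1622, 0.1147]
tool_rot: [0.0, 0.706, 0.708, 0.0]
contact_force: [0.9, -0.3, 0.8]
gripper_width: -0.0
grasp_force: 0.0
t: 3.28
eef_pos: [0.571, -0.2095, 0.1143]
tool_rot: [0.0, 0.707, 0.707, -0.0]
contact_force: [0.4, -0.1, -0.3]
gripper_width: -0.001
grasp_force: 0.0
```

The fingers shut on nothing, so I'll look again.

```bash
python3 - <<'E'
from h import *
im,d,P=pts("top"); a=cv2.resize(im[150:250,320:440,::-1],(720,600),interpolation=2)[:300*2]
im2,d2,P2=pts("side"); b=im2[150:250,270:390,::-1]
cv2.imwrite("pics/c2.png",np.hstack([cv2.resize(im[150:250,330:430,::-1],(400,400)),cv2.resize(im2[140:240,290:390,::-1],(400,400))]))
for n,i,Q,s in(("top",im,P,(slice(185,215),slice(365,410))),("side",im2,P2,(slice(165,205),slice(322,350)))):
    h=cv2.cvtColor(i,cv2.COLOR_RGB2HSV).astype(int)[s]; m=((h[...,0]<8)|(h[...,0]>172))&(h[...,1]>120)
    q=Q[s][m]; ij=np.argwhere(m); print(n,len(q),np.median(q,0),q.min(0),q.max(0),ij.mean(0)+[s[0].start,s[1].start])
E
```

```text
top 41 [ 0.56746584 -0.16065331  0.14261641] [ 0.38135397 -0.16962698  0.11405   ] [ 0.57790037 -0.01557318  1.23829259] [195.7804878 379.2195122]
side 54 [ 0.56756931 -0.15890106  0.12883691] [ 0.55796895 -0.40918193  0.00841905] [ 0.66071283 -0.15089059  0.1491337 ] [181.59259259 338.62962963]
```

View pics/c2.png

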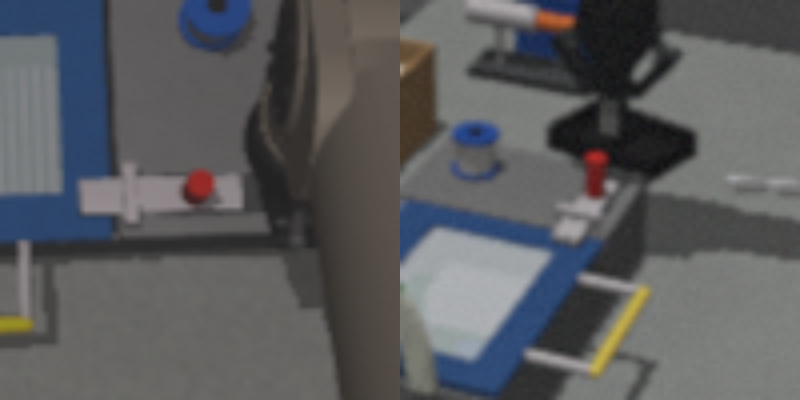

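The catch and knob have not moved. I'll check where the cameras see the gripper against the reported pose.

```bash
python3 - <<'E'
from h import *
o=get_obs();print(o["eef_pos"],o["gripper_width"],o["t"],o["q"].round(3))
for n in("side","top"):
    im,d,P=pts(n); 
    m=(d>0)&(abs(P[...,0]-.571)<.1)&(P[...,1]>-.36)&(P[...,1]<-.18)&(P[...,2]>.115)&(P[...,2]<.30)
    print(n)
    for a in np.arange(.115,.3,.015):
        q=P[m&(P[...,2]>a)&(P[...,2]<a+.015)]
        if len(q):print(a.round(3),len(q),np.percentile(q,[3,50,97],0)[:,:2].round(3).tolist())
z=np.load("side0.npz");P=z["P"];m=(abs(P[...,0]-.287)<.12)&(abs(P[...,1]+.611)<.12)&(P[...,2]>.12)
q=P[m];
for a in np.arange(.12,.4,.02):
    r=q[(q[:,2]>a)&(q[:,2]<a+.02)]
    if len(r):print("init",a.round(2),len(r),np.percentile(r,[3,50,97],0)[:,:2].round(3).tolist())
E
```

```text
[ 0.57126849 -0.20779298  0.11433867] -0.00598075161758285 3.375 [ 0.519  0.48  -0.36   1.778  0.206  0.92   0.074]
side
0.145 8 [[0.56, -0.203], [0.567, -0.2], [0.574, -0.195]]
0.16 27 [[0.556, -0.209], [0.567, -0.201], [0.581, -0.195]]
0.175 27 [[0.556, -0.215], [0.564, -0.202], [0.579, -0.195]]
0.19 54 [[0.54, -0.216], [0.57, -0.2], [0.6, -0.194]]
0.205 75 [[0.533, -0.221], [0.577, -0.199], [0.612, -0.193]]
0.22 80 [[0.518, -0.216], [0.574, -0.198], [0.622, -0.189]]
0.235 119 [[0.51, -0.215], [0.567, -0.2], [0.628, -0.189]]
0.25 96 [[0.527, -0.212], [0.565, -0.199], [0.608, -0.189]]
0.265 39 [[0.531, -0.209], [0.548, -0.199], [0.605, -0.184]]
0.28 31 [[0.532, -0.206], [0.541, -0.19], [0.601, -0.182]]
0.295 10 [[0.532, -0.216], [0.538, -0.187], [0.581, -0.182]]
top
0.145 5 [[0.564, -0.2], [0.567, -0.198], [0.572, -0.197]]
0.16 2 [[0.559, -0.201], [0.562, -0.199], [0.565, -0.198]]
0.175 1 [[0.558, -0.202], [0.558, -0.202], [0.558, -0.202]]
0.19 12 [[0.536, -0.204], [0.545, -0.197], [0.557, -0.194]]
0.205 15 [[0.526, -0.201], [0.54, -0.197], [0.547, -0.196]]
0.22 20 [[0.522, -0.219],
[... 207 characters left out ...]
.198]]
0.28 13 [[0.536, -0.197], [0.541, -0.186], [0.546, -0.181]]
0.295 4 [[0.537, -0.192], [0.541, -0.187], [0.545, -0.182]]
init 0.24 28 [[0.256, -0.658], [0.298, -0.646], [0.315, -0.557]]
init 0.26 51 [[0.256, -0.656], [0.275, -0.571], [0.313, -0.555]]
init 0.28 54 [[0.248, -0.664], [0.274, -0.57], [0.322, -0.54]]
init 0.3 77 [[0.245, -0.667], [0.277, -0.573], [0.322, -0.541]]
init 0.32 83 [[0.246, -0.667], [0.283, -0.581], [0.322, -0.54]]
init 0.34 62 [[0.248, -0.625], [0.271, -0.576], [0.305, -0.541]]
init 0.36 82 [[0.249, -0.602], [0.28, -0.578], [0.316, -0.571]]
init 0.38 93 [[0.25, -0.604], [0.282, -0.58], [0.319, -0.57]]
init 0.4 93 [[0.25, -0.61], [0.281, -0.583], [0.316, -0.569]]
```

Both cameras put the shut fingertips at about z 0.146 while the reported TCP says 0.114. The x and y agree, so the reported z reads about 30 mm low. I'll pin that offset down.

```bash
python3 - <<'E'
from h import *
o=get_obs();print(o["eef_pos"],o["tool_rot"])
for n in("side","top"):
    im,d,P=pts(n)
    m=(d>0)&(abs(P[...,0]-.571)<.03)&(P[...,1]>-.23)&(P[...,1]<-.185)&(P[...,2]>.10)&(P[...,2]<.2)
    q=P[m];q=q[np.argsort(q[:,2])];print(n,q[:14].round(3).tolist())
    if n=="side":
        v,u=np.argwhere(m&(P[...,2]<.165)).mean(0).astype(int);print(v,u)
        cv2.imwrite("pics/c3.png",cv2.resize(im[v-30:v+30,u-35:u+35,::-1],(700,600),interpolation=2))
        m=(abs(P[...,0]-.45)<.04)&(abs(P[...,1]+.1)<.04);print("bench",np.median(P[m][:,2]))
E
```

```text
[ 0.57137527 -0.20733629  0.11443962] [-1.27208383e-04  7.05745039e-01  7.08465875e-01  1.65390845e-04]
side [[0.555, -0.189, 0.101], [0.562, -0.185, 0.102], [0.561, -0.204, 0.102], [0.561, -0.191, 0.103], [0.557, -0.193, 0.104], [0.566, -0.197, 0.104], [0.562, -0.196, 0.105], [0.563, -0.186, 0.106], [0.575, -0.203, 0.151], [0.564, -0.206, 0.152], [0.57, -0.199, 0.154], [0.565, -0.209, 0.155], [0.565, -0.198, 0.156], [0.57, -0.2, 0.158]]
175 341
bench 0.0020544830175860396
top [[0.568, -0.186, 0.1], [0.577, -0.192, 0.1], [0.559, -0.194, 0.1], [0.559, -0.197, 0.1], [0.571, -0.195, 0.1], [0.583, -0.187, 0.1], [0.565, -0.186, 0.101], [0.571, -0.198, 0.101], [0.58, -0.189, 0.101], [0.574, -0.186, 0.101], [0.562, -0.194, 0.101], [0.577, -0.189, 0.101], [0.571, -0.186, 0.101], [0.565, -0.189, 0.101]]
```

View pics/c3.png

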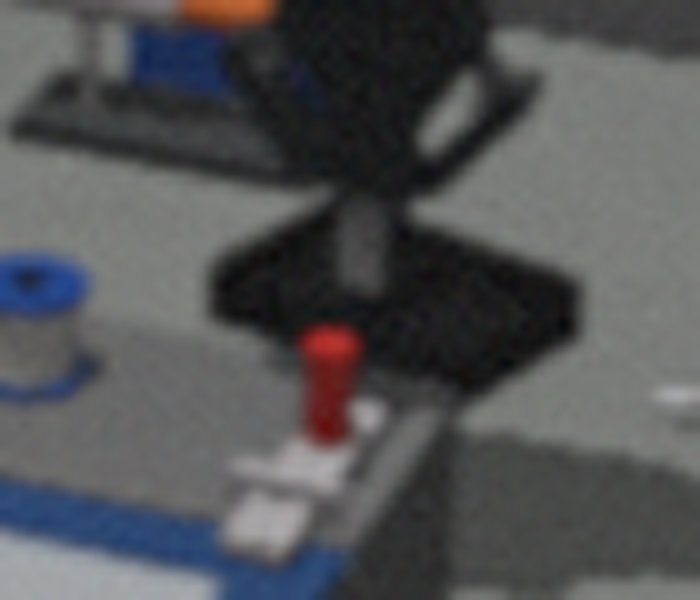

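The grey fingertip ends at crop (360,295), clear above the deck at about z 0.148. The offset is about 34 mm, so I'll regrasp with the height taken from the cameras.

```bash
python3 -m creep '[[0.3,0,0,25,0,0,0],[0.3,0,0,0,0,0,0],[0.3,0,0,0,0,0,0],[0.3,-1,23,0,0,0,0],[0.3,-1,23,0,0,0,0]]'
python3 -m creep '[[0.3,0,0,0,0,0,0],[0.3,0,0,-20,0,0,0],[0.3,0,0,-20,0,0,0],[0.3,0,0,-10,0,0,0],[0.3,0,0,-10,0,0,0]]'
python3 -m creep '[[0.3,0,0,0,0,0,0]]'
python3 - <<'E'
from h import *
o=get_obs();print(o["eef_pos"],o["tool_rot"])
im,d,P=pts("side")
cv2.imwrite("pics/c4.png",cv2.resize(im[140:220,295:395,::-1],(750,600),interpolation=2))
E
```

```text
t: 4.2
eef_pos: [0.5685, -0.1616, 0.1383]
tool_rot: [-0.001, 0.706, 0.708, -0.0]
contact_force: [-0.7, -0.1, -0.3]
gripper_width: 0.651
grasp_force: 0.0
t: 4.82
eef_pos: [0.5693, -0.1627, 0.0789]
tool_rot: [0.0, 0.706, 0.708, -0.0]
contact_force: [0.1, 0.4, -0.2]
gripper_width: 0.65
grasp_force: 0.0
t: 4.95
eef_pos: [0.5688, -0.1623, 0.0788]
tool_rot: [-0.0, 0.706, 0.708, -0.0]
contact_force: [0.7, 0.2, 0.2]
gripper_width: 0.651
grasp_force: 0.0
[ 0.56884116 -0.16225219  0.078777  ] [-4.88658594e-04  7.06120756e-01  7.08091186e-01 -3.34130122e-04]
```

View pics/c4.png

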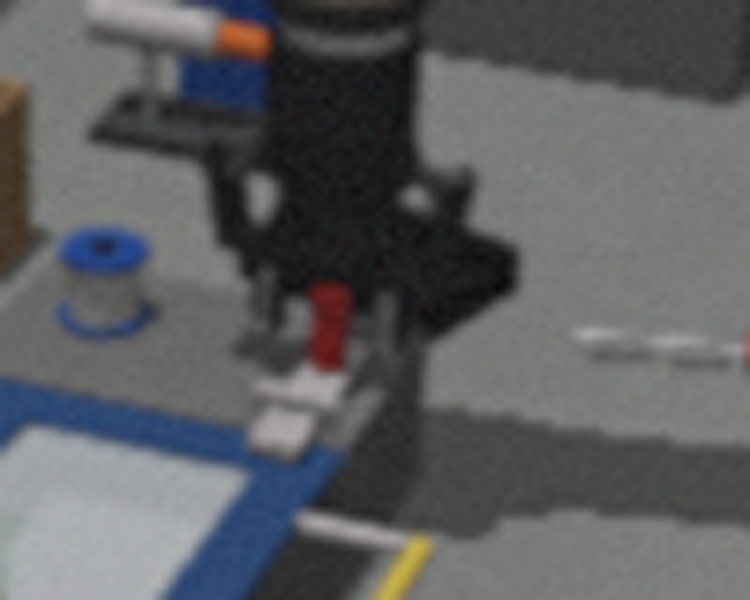

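The pads now stand on both sides of the red knob, at crop (265,300) and (385,310) with the knob at (330,325). I'll close.

```bash
python3 -m creep '[[-1,0,0,0,0,0,0],[-1,0,0,0,0,0,0],[-1,0,0,0,0,0,0],[-1,0,0,0,0,0,0]]' 25
python3 -m creep '[[-1,0,-12,0,0,0,0],[-1,0.5,-12,0,0,0,0],[-1,0,-12,0,0,0,0],[-1,0,-9,0,0,0,0],[-1,0,0,0,0,0,0]]'
```

```text
t: 5.5
eef_pos: [0.57, -0.1622, 0.08]
tool_rot: [0.001, 0.706, 0.708, 0.0]
contact_force: [0.6, -0.4, 3.1]
gripper_width: 0.222
grasp_force: 26.1
t: 6.12
eef_pos: [0.5705, -0.2074, 0.08]
tool_rot: [0.0, 0.706, 0.708, 0.001]
contact_force: [0.5, 2.1, 6.7]
gripper_width: 0.224
grasp_force: 26.4
```

```bash
python3 -m creep '[[-1,0,-2,0,0,0,0],[-1,0,0,0,0,0,0]]'; python3 - <<'E'
from h import *
im,d,P=pts("side")
s=(slice(150,215),slice(315,360))
h=cv2.cvtColor(im,cv2.COLOR_RGB2HSV).astype(int)[s]; m=((h[...,0]<8)|(h[...,0]>172))&(h[...,1]>120)
q=P[s][m];q=q[abs(q[:,0]-.57)<.03];print(len(q),np.median(q,0))
E
```

```text
t: 6.38
eef_pos: [0.5705, -0.2074, 0.0799]
tool_rot: [-0.001, 0.706, 0.709, 0.001]
contact_force: [-0.1, 6.4, 7.2]
gripper_width: 0.225
grasp_force: 26.5
42 [ 0.56750599 -0.20230256  0.13233396]
```

The catch is at its stop, with side force rising to 6.4 N. I'll release, rise and go to the bar.

```bash
python3 -m creep '[[0.3,0,2,0,0,0,0],[0.3,0,0,0,0,0,0],[0.3,0,0,0,0,0,0],[0.3,0,0,40,0,0,0],[0.3,0,0,40,0,0,0]]'
python3 -m creep '[[-0.1,-19,47,0,0,0,0],[-0.1,-19,47,0,0,0,0],[-0.1,-19,47,0,0,0,0],[-0.1,-19,47,0,0,0,0],[-0.1,-19,46,0,0,0,0]]'
python3 -m creep '[[-0.1,0,0,0,0,0,0],[-0.1,0,0,0,0,0,0]]'
python3 - <<'E'
from h import *
print(get_obs()["eef_pos"])
im,d,P=pts("top")
h=cv2.cvtColor(im,cv2.COLOR_RGB2HSV).astype(int); m=((h[...,0]<8)|(h[...,0]>172))&(h[...,1]>120)
m[:,:365]=0;m[:,410:]=0;m[:185]=0;m[215:]=0
print(m.sum(),np.median(P[m],0))
E
```

```text
t: 7.05
eef_pos: [0.5691, -0.2074, 0.1597]
tool_rot: [-0.001, 0.706, 0.708, -0.0]
contact_force: [1.5, -0.3, 0.5]
gripper_width: 0.647
grasp_force: 0.0
t: 7.68
eef_pos: [0.4741, 0.0279, 0.1595]
tool_rot: [0.0, 0.706, 0.708, 0.0]
contact_force: [-0.0, 0.5, -0.4]
gripper_width: 0.451
grasp_force: 0.0
t: 7.92
eef_pos: [0.475, 0.0261, 0.1594]
tool_rot: [0.0, 0.706, 0.708, -0.0]
contact_force: [0.2, -0.1, -0.2]
gripper_width: 0.446
grasp_force: 0.0
[0.47502801 0.02610801 0.15944887]
39 [ 0.56866689 -0.20599591  0.14248429]
```

The catch stayed back, with the knob at y −0.206. I'll lower onto the bar.

```bash
python3 -m creep '[[-0.1,1,0,-40,0,0,0],[-0.1,0,0,-35,0,0,0],[-0.1,0,0,-25,0,0,0],[-0.1,0,0,-15,0,0,0],[-0.1,0,0,-9,0,0,0]]'
python3 -m creep '[[-1,0,0,0,0,0,0],[-1,0,0,0,0,0,0],[-1,0,0,0,0,0,0],[-1,0,0,0,0,0,0]]' 20
python3 - <<'E'
from h import *
im,d,P=pts("side")
cv2.imwrite("pics/c5.png",cv2.resize(im[150:270,255:405,::-1],(750,600),interpolation=2))
E
```

```text
t: 8.6
eef_pos: [0.476, 0.0261, 0.0348]
tool_rot: [-0.0, 0.707, 0.708, -0.0]
contact_force: [-0.4, -0.3, 0.3]
gripper_width: 0.452
grasp_force: 0.0
t: 9.1
eef_pos: [0.4781, 0.0269, 0.0365]
tool_rot: [0.001, 0.706, 0.708, 0.002]
contact_force: [5.7, -2.1, -2.2]
gripper_width: 0.125
grasp_force: 22.2
```

View pics/c5.png

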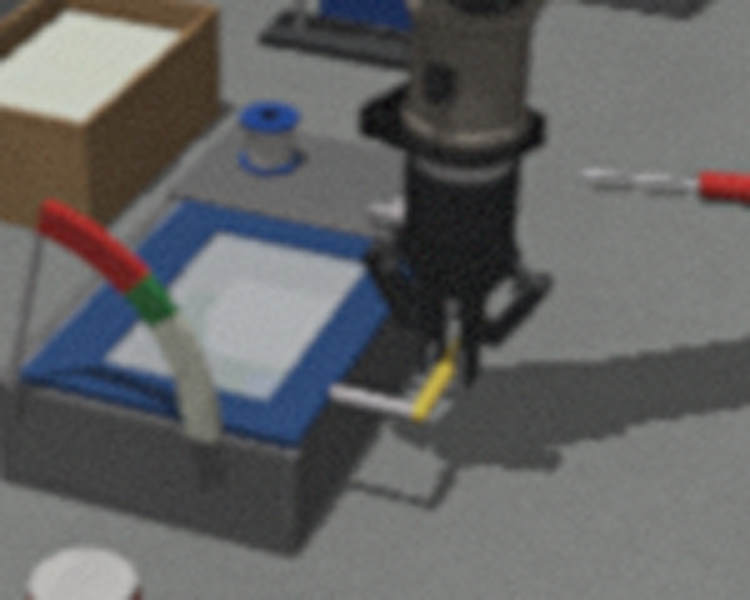

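The fingers hold the bar at crop (450,355), with the lid still level. I'll follow the arc up to 0.5 rad.

```bash
python3 -m creep '[[-1,1.3,0,26,0,0,0],[-1,3.9,0,25.7,0,0,0],[-1,6.4,0,25.1,0,0,0],[-1,8.9,0,24.4,0,0,0],[-1,11.3,0,23.4,0,0,0]]'
python3 -m creep '[[-1,0,0,0,0,0,0],[-1,0,0,0,0,0,0]]'
cat >> h.py <<'E'
def angle():
    out=[]
    for n in("top","side"):
        im,d,P=pts(n);h=cv2.cvtColor(im,cv2.COLOR_RGB2HSV).astype(int)
        H=P-[.7365,.027,.088]
        m=(d>0)&(h[...,0]>100)&(h[...,0]<125)&(h[...,1]>120)&(abs(H[...,1])<.125)&(H[...,0]<-.03)&(H[...,0]>-.2)&(H[...,2]>-.02)
        a=np.arctan2(H[...,2],-H[...,0])[m]; r=np.hypot(H[...,2],H[...,0])[m]
        y=(d>0)&(h[...,0]>20)&(h[...,0]<35)&(h[...,1]>120)&(abs(H[...,1])<.08)&(H[...,2]>-.03)&(H[...,0]<-.05)&(H[...,0]>-.3)
        out.append((n,m.sum(),np.median(a-.004/r).round(3),y.sum(),np.median(np.arctan2(H[...,2],-H[...,0])[y]).round(3),np.median(P[y],0).round(3)))
    return out
E
python3 -c "
from h import *
print(angle())"
```

```text
t: 9.78
eef_pos: [0.5122, 0.0273, 0.1622]
tool_rot: [0.003, 0.706, 0.708, 0.004]
contact_force: [22.4, 0.1, -15.4]
gripper_width: 0.131
grasp_force: 23.0
t: 10.02
eef_pos: [0.5119, 0.0273, 0.1614]
tool_rot: [0.003, 0.706, 0.708, 0.004]
contact_force: [14.2, -0.3, -9.6]
gripper_width: 0.129
grasp_force: 23.1
[('top', np.int64(1001), np.float64(0.514), np.int64(0), np.float64(nan), array([nan, nan, nan])), ('side', np.int64(329), np.float64(0.522), np.int64(46), np.float64(0.53), array([0.507, 0.063, 0.222]))]
  return _methods._mean(a, axis=axis, dtype=dtype,
  ret = ret.dtype.type(ret / rcount)
  ret = um.true_divide(
```

The lid is at about 0.51 rad. There is some radial pull of about 17 N toward the hinge, so I'll shift inward to relieve it.

```bash
python3 -m creep '[[-1,3,0,-1.6,0,0,0],[-1,0,0,0,0,0,0]]'; python3 -m creep '[[-1,13.6,0.2,22.2,0,0,0],[-1,0,0,0,0,0,0]]'
```

```text
t: 10.38
eef_pos: [0.5098, 0.0271, 0.1582]
tool_rot: [-0.0, 0.706, 0.708, -0.0]
contact_force: [-0.5, 0.6, -1.1]
gripper_width: 0.132
grasp_force: 23.6
t: 10.62
eef_pos: [0.5241, 0.0273, 0.1818]
tool_rot: [0.0, 0.706, 0.708, -0.0]
contact_force: [-2.7, 0.5, -0.7]
gripper_width: 0.13
grasp_force: 23.5
```

```bash
python3 -m creep '[[-1,7.7,0.1,10.5,0,0,0],[-1,8,0.1,10.2,0,0,0],[-1,8.6,0.1,9.8,0,0,0],[-1,9.1,0.1,9.3,0,0,0],[-1,0,0,0,0,0,0]]'; python3 -W ignore -c "
from h import *
print(angle())"
```

```text
t: 11.25
eef_pos: [0.5576, 0.0276, 0.2222]
tool_rot: [-0.0, 0.706, 0.708, -0.0]
contact_force: [-7.2, -0.3, 5.5]
gripper_width: 0.126
grasp_force: 23.6
[('top', np.int64(552), np.float64(0.808), np.int64(3), np.float64(0.802), array([0.555, 0.094, 0.276])), ('side', np.int64(67), np.float64(0.8), np.int64(46), np.float64(0.809), array([0.552, 0.063, 0.281]))]
```

```bash
python3 -m creep '[[-1,8.3,0.1,10,0,0,0],[-1,10,0.1,8.4,0,0,0],[-1,10.4,0.1,7.9,0,0,0],[-1,6.4,0,4.5,0,0,0],[-1,0,0,0,0,0,0]]'; python3 -W ignore -c "
from h import *
print(angle())"
```

```text
t: 11.98
eef_pos: [0.5934, 0.028, 0.2519]
tool_rot: [0.0, 0.706, 0.708, 0.0]
contact_force: [-2.0, 1.1, 2.7]
gripper_width: 0.126
grasp_force: 22.9
[('top', np.int64(122), np.float64(0.971), np.int64(16), np.float64(0.986), array([0.591, 0.092, 0.307])), ('side', np.int64(52), np.float64(0.939), np.int64(44), np.float64(0.979), array([0.587, 0.061, 0.309]))]
```

The lid is at about 0.975 rad, past balance and held. I'll ease it back to about 0.73.

```bash
python3 -m creep '[[-1,0,0,0,0,0,0],[-1,-10.6,-0.1,-7.5,0,0,0],[-1,-10.3,-0.1,-8,0,0,0],[-1,-9.8,-0.1,-8.5,0,0,0],[-1,-9.3,-0.1,-9,0,0,0]]'; python3 -m creep '[[-1,-8.9,-0.1,-9.5,0,0,0],[-1,0,0,0,0,0,0],[-1,0,0,0,0,0,0],[-1,0,0,0,0,0,0]]'; python3 -W ignore -c "
from h import *
print(angle())
im,d,P=pts('side')
cv2.imwrite('pics/c6.png',cv2.resize(im[130:270,245:405,::-1],(685,600),interpolation=2))"
```

```text
t: 12.7
eef_pos: [0.5519, 0.0275, 0.2175]
tool_rot: [-0.0, 0.706, 0.708, 0.0]
contact_force: [0.8, 1.6, 0.8]
gripper_width: 0.127
grasp_force: 22.6
t: 13.2
eef_pos: [0.5439, 0.0274, 0.2089]
tool_rot: [-0.0, 0.706, 0.708, -0.0]
contact_force: [-0.4, 1.2, -0.3]
gripper_width: 0.127
grasp_force: 22.6
[('top', np.int64(607), np.float64(0.731), np.int64(0), np.float64(nan), array([nan, nan, nan])), ('side', np.int64(123), np.float64(0.731), np.int64(44), np.float64(0.739), array([0.539, 0.057, 0.268]))]
```

View pics/c6.png

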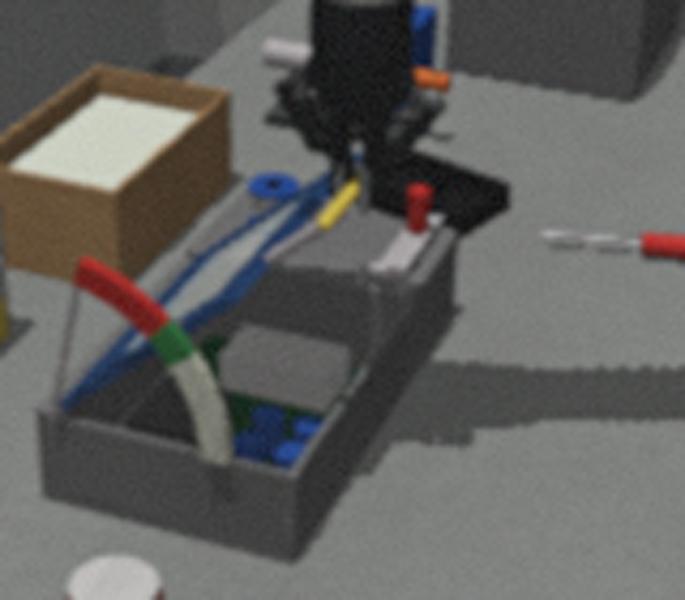

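The lid is held by its bar at (340,205) and its edge meets the scale in the green at (172,342), at 0.73 rad. The catch is back at (418,205) and all is steady, so I'll hand in.

```bash
python3 -c "
from station import *
print(hand_in())"
```

```text
the job is handed in; nothing more can be done
None
```

I handed the job in with the catch fully back and the lid held steady by its bar at about 0.73 rad, in the green, after raising it to about 0.975 rad; my first grab at the knob missed because the reported tool height reads about 34 mm low, and the judge's verdict was not shown.

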